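# Open the egg box and point out the boiled egg

## Robot

A 7-joint arm with a two-finger parallel gripper is mounted at the origin on a cart in front of the work surface, level with it; the furniture and walls round the work are solid. World frame = base frame: x ahead of the robot, y to its left, z up, the work surface at z = 0. Lengths are in m, angles in rad, forces in N, time in s.
With the tool pointing down it reaches from about 0.35 to 0.9 m from the base axis. Payload 8.1 kg.
Tool frame: the origin (TCP) lies between the finger pads, 19 mm behind the fingertips; this is the grasp point; z points along the fingers, y is the line along which they close (so a half turn about z gives the same grasp; the last joint's range is limited). The gripper opens to 92 mm and grips with 3 to 60 N. Pads are 19 mm wide; open, the fingers measure 130 mm over their backs; the gripper's body (75 mm by 190 mm) begins 47 mm behind the grasp point.
Start: joints at [1.029, 0.434, 0.025, 1.573, -0.012, 1.134, -0.075], TCP at [0.266, -0.566, 0.246] pointing down, gripper open.
Joint ranges: [-2.62, 2.62], [-0.44, 2.09], [-1.27, 1.32], [0.08, 2.57], [-1.32, 4.46], [0.12, 2], [-2.74, 2.74]. Speed limits (rad/s): [2.22, 2.22, 3.01, 3.01, 3.14, 3.14, 3.14].

## Interface

Orientations are given as a rotation vector (axis times angle).
In Python, from cell import readout, vision, sign_off gives the robot as it stands. The module is installed in compiled form; this text tells all that it offers.
- The arm moves only by the shell command python3 -m creep 'ROWS' [FORCE]. ROWS is JSON, a list of rows, each a list of 5 numbers: the shift along the tool's x, y, z in units of 4 cm (1.0 is 4 cm), then the turn about the tool's z in units of 4 degrees (1.0 is 4 degrees), then the opening, from 0 (shut) to 1 (fully open). A call has 1 to 12 rows; each row shifts and turns the commanded pose from where the row before left it, along the tool's axes as they then stand; what a row does not reach is not made up. A row lasts 1/8 s, in which the tool goes at most 62.5 mm and 10.7 degrees, less where a joint would pass 70% of its speed; a pose out of reach is approached as far as the arm can. A call with a number of a shift or a turn outside -1 to 1 is refused whole. A call with a gripper value outside its range is refused whole. The fingers move at their own pace and stop on an object; FORCE is the grip in N (left out, the last holds). Time passes only in rows, so rows that do not move let the fingers close. It gives the time, the measured TCP pose, the force, the opening and the grip force at its end, in the units of the state.
- readout.observe(): the state, without advancing time (a new reading comes with each control period).
- vision.get_image(name): name is "side" or "top" or "wrist"; returns a dict with "pixels" (400x640x3 uint8, blue, green, red), "z_map" (400x640 float32, m along the optical axis (not along the pixel's ray), 0 where there is no reading), "camera_matrix" (3x3 intrinsics, pixels), "k1" (the pictures are not rectified: a ray, as slopes to the right and down, at radius r is drawn at 1 + k1 r^2 times it, then the intrinsics apply), "position" and "rotation" of the camera in the world. Camera axes: x right, y up, looking along -z (the intrinsics and any distortion apply to the point x, -y, -z); pixel columns grow to the right and rows downward; lengths in m; the calibration is good to about 2 mm. A picture is of the moment at which its call begins.
- sign_off(): hands the job in; it is judged then, once.
The state is a dict: "clock": time; "joints": joint angles; "dq": joint speeds; "joint_efforts": joint torques, N m; "position": TCP position; "ee_rot": TCP orientation; "force": force on the tool from outside, world axes, zero at the start; "ft_torque": the same for the moment, N m; "width": opening from 0.0 (shut) to 1.0 (fully open); "gripper_force": force on a finger pad.
Only numpy, scipy, OpenCV 4.12 (cv2) and the standard library are available. Lean on these libraries where they do the work, as an engineer would, in place of code of your own. Each camera call takes 0.05 s, during which the arm holds its last target. There are 200 camera calls.

## Task

One egg in the half-open egg box is already hard-boiled: the brown one. With a fingertip, gently nudge the lid over backwards, without gripping it, until it lies right back on its own; then show me which egg it is by pointing straight down at it, the fingertips no more than a few centimetres above the egg and centred over it, and stay there for at least two seconds, still pointing when you finish. Don't touch any egg or press hard on the box, and leave the pepper mill, mug and teaspoon where they are.

Things in the scene. Friction and masses are not known exactly. Their poses are not given: they have to be found in the camera images.
- egg_box: orange pulp egg box for six eggs, 106 (x) by 156 (y), rim 34 high; stands firmly, does not slide. Origin: centre of its underside, on the worktop; x from its front edge to its hinge edge (away from the robot, within 0.3 rad), z up. Eggs in 2 rows of 3, 45 to 52 apart, tops 61 above the worktop. (Another open box with only white eggs, far to the left, is background.)
- egg_box_lid (a joint): lid angle, rad: 0 shut, 1.57 upright, 2.97 right back behind the box (its stop). A light shell (15 g), 104 from hinge to front edge, 156 along the hinge, 36 deep. Starts ajar at 0.7 to 1.0. Its stiff crease keeps any angle from 0.6 to 1.9; pushed past about 2.0 it slowly falls open by itself in about 2 s. Less than 1 N at the front edge moves it
- lid_hinge (a point): middle of the lid's hinge line, which runs along the box's y, 53 behind the box's centre and 36.5 above the worktop; does not move
- lid_front_edge (a point): middle of the lid's free (front) lower edge, 104 from the hinge line; it moves with the lid on a circle about the hinge. The lid's front wall starts at this edge and runs 36 beyond it (up and back while the lid is ajar). Keep the fingertip about 15 below this edge as it pushes: against the wall alone the push goes towards the hinge and the lid jams
- brown_egg: the only brown hen's egg standing in one of the six cups of the egg box (which cup changes), 57 tall, 45 across. Origin under its lower end, 4 above the worktop; z up; its top is 57 above the origin. This is the egg to point at
- brown_egg_top (a point): topmost point of the brown egg
- white_egg_1: white hen's egg standing in one of the six cups of the egg box (which cup changes), 57 tall, 45 across. Origin under its lower end, 4 above the worktop; z up; its top is 57 above the origin
- white_egg_2: white hen's egg standing in one of the six cups of the egg box (which cup changes), 57 tall, 45 across. Origin under its lower end, 4 above the worktop; z up; its top is 57 above the origin
- white_egg_3: white hen's egg standing in one of the six cups of the egg box (which cup changes), 57 tall, 45 across. Origin under its lower end, 4 above the worktop; z up; its top is 57 above the origin
- white_egg_4: white hen's egg standing in one of the six cups of the egg box (which cup changes), 57 tall, 45 across. Origin under its lower end, 4 above the worktop; z up; its top is 57 above the origin
- white_egg_5: white hen's egg standing in one of the six cups of the egg box (which cup changes), 57 tall, 45 across. Origin under its lower end, 4 above the worktop; z up; its top is 57 above the origin
- pepper_mill: dark wooden pepper mill, 58 across, 150 tall, standing loose beside the egg box on its right as the robot sees it. Origin at the centre of its underside
- mug: white mug with dark stripes, 86 across, 120 with its handle, 90 tall, standing loose on the left of the egg box. Origin on the worktop under the middle of the whole, handle included
- teaspoon: steel teaspoon, 130 long, 27 wide, 11 high, lying loose on the worktop in front of the egg box. Origin under its middle
There are look-alikes about, which are no part of the job. What is shaped like the pepper_mill but pink or red is not meant.

How it is judged:
By the outcome, as a careful person would: the job done as asked, in the order asked, and still so for the second after the job is handed in, with the robot touching nothing.
It also fails if it takes over 40 s, if anything falls off the work surface, if the arm or the gripper's body presses on something with over 40 N, if the wrist force passes 120 N, or if a joint passes its speed limit or range.

## Working session

There is one attempt and no reset: what is moved stays moved. The work goes in short steps, Python scripts to look and compute and a shell command to move; the robot and the scene stay as the last step left them, time stands still between calls to the robot, and variables do not carry over. Pictures are saved under pics/ and viewed, at most 10 in all, crops included, and the job is handed in when it is done.

```bash
mkdir -p pics; cat > h.py <<'E'
import numpy as np, cv2
from cell import readout, vision, sign_off
def grab(n,f=None):
    d=vision.get_image(n)
    np.savez(''+n+'.npz',**{k:np.array(v) for k,v in d.items()})
    if f: cv2.imwrite('pics/'+f,d['pixels'])
    return d
def pts(d):
    K=np.array(d['camera_matrix'],float);k1=float(d['k1']);z=np.array(d['z_map'])
    v,u=np.mgrid[0:z.shape[0],0:z.shape[1]].astype(float)
    p=cv2.undistortPoints(np.stack([u,v],-1).reshape(-1,1,2),K,np.array([k1,0,0,0.])).reshape(z.shape+(2,))
    c=np.stack([p[...,0]*z,-p[...,1]*z,-z],-1)
    R=np.array(d['rotation'],float)
    if R.shape!=(3,3): R=cv2.Rodrigues(R)[0]
    return c@R.T+np.array(d['position'])
E
python3 - <<'E'
from h import *
for n in ('top','side'):
    d=grab(n,n+'1.png'); print(n,d['position'],np.array(d['rotation']).round(3).tolist(),d['k1'])
s=readout.observe(); print(s)
E
```

```text
top [0.29659622 0.00824582 1.13444717] [0.165, -0.175, -1.587] 0.017072092325733104
side [-0.07826467  0.85507426  0.70114649] [0.411, -1.262, -2.27] -0.14134003887769198
{'clock': 0.1, 'joints': array([ 1.02941404,  0.4351439 ,  0.02500877,  1.57397923, -0.01156507,
        1.13402819, -0.07505962]), 'dq': array([ 0.00125027, -0.00173737,  0.00019501, -0.00434572,  0.00047208,
        0.00139567, -0.00053158]), 'joint_efforts': array([ 4.10390116e-03, -6.69127321e+01,  9.89058316e-01, -3.15147936e+01,
       -6.03782432e-02,  3.74816428e-02,  7.52641904e-05]), 'position': array([ 0.26526813, -0.56544159,  0.2448401 ]), 'ee_rot': array([-3.06500434e+00, -6.83361518e-01,  7.47382930e-04]), 'force': array([ 0.18901279,  0.19612967, -1.00777853]), 'ft_torque': array([ 0.00197963,  0.02070344, -0.01988667]), 'gripper_force': 0.0, 'width': 0.9956981944303227}
```

View pics/top1.png

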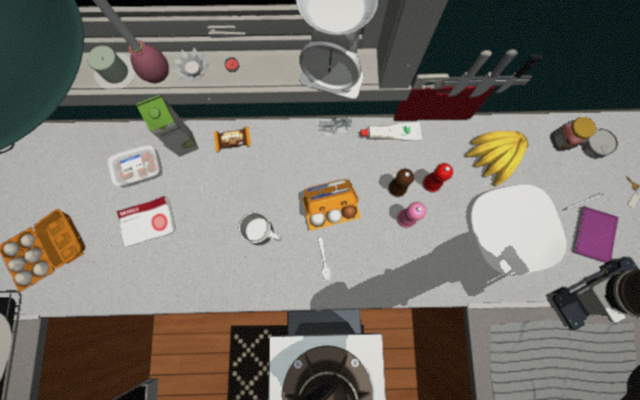

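View pics/side1.png

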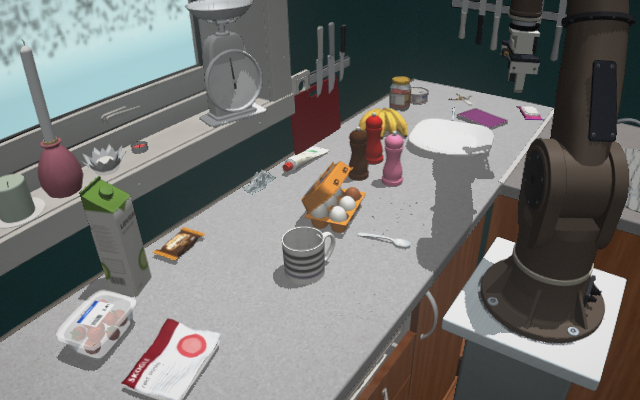

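The top view shows the egg box at about (332,205), with the brown egg in the front row on the right at (349,212). The mug is at (257,230), the spoon at (323,258), the dark mill at (402,180) and the pink look-alike at (412,215). The side view agrees with this.

```bash
python3 - <<'E'
from h import *
d=np.load('top.npz');s=np.load('side.npz')
a=cv2.resize(d['pixels'][165:245,280:380],None,fx=7,fy=7,interpolation=cv2.INTER_CUBIC)[:, :700]
cv2.imwrite('pics/tc.png',a)
b=cv2.resize(s['pixels'][150:240,290:380],None,fx=6.5,fy=6.5,interpolation=cv2.INTER_CUBIC)
cv2.imwrite('pics/sc.png',b)
P=pts(d);Q=pts(s)
# eggs, box: height map by color
for nm,X,im,(r0,r1,c0,c1) in (('top',P,d['pixels'],(170,240,290,370)),('side',Q,s['pixels'],(155,240,295,375))):
    hsv=cv2.cvtColor(im,cv2.COLOR_BGR2HSV)[r0:r1,c0:c1]; x=X[r0:r1,c0:c1]
    org=(hsv[...,0]<22)&(hsv[...,1]>150)&(hsv[...,2]>60)
    w=(hsv[...,1]<70)&(hsv[...,2]>140)&(x[...,2]>.045)&(x[...,2]<.07)
    print(nm,'org',org.sum(),np.percentile(x[org],[1,50,99],axis=0).round(3).tolist())
    n,l,st,ce=cv2.connectedComponentsWithStats(w.astype(np.uint8))
    for i in range(1,n):
        if st[i,4]>8: q=x[l==i]; k=q[:,2].argmax(); print(' white',st[i,4],(ce[i]+[c0,r0]).round(),q.mean(0).round(3),q[k].round(3))
for nm,u,v in (('mill',402,180),('pink',414,212),('mug',257,230),('spoon',323,258),('brown',349,212),('w',333,215),('w',318,219)): print(nm,P[v,u].round(3))
E
```

```text
top org 1354 [[0.452, -0.102, 0.026], [0.508, -0.026, 0.111], [0.57, 0.053, 0.128]]
 white 116 [334. 215.] [ 0.485 -0.034  0.054] [ 0.481 -0.035  0.063]
 white 100 [317. 218.] [0.477 0.017 0.055] [0.48  0.02  0.063]
side org 861 [[0.447, -0.315, 0.012], [0.504, -0.001, 0.112], [0.587, 0.058, 0.127]]
 white 33 [331. 199.] [ 0.522 -0.015  0.05 ] [ 0.523 -0.023  0.055]
 white 119 [347. 201.] [ 0.483 -0.027  0.052] [ 0.488 -0.034  0.061]
 white 56 [319. 208.] [0.521 0.035 0.051] [0.512 0.055 0.069]
 white 131 [338. 211.] [0.476 0.024 0.052] [0.478 0.02  0.062]
mill [ 0.565 -0.219  0.132]
pink [ 0.474 -0.244  0.138]
mug [0.454 0.198 0.007]
spoon [0.366 0.002 0.01 ]
brown [ 0.493 -0.076  0.058]
w [ 0.485 -0.03   0.061]
w [0.474 0.014 0.059]
```

View pics/tc.png

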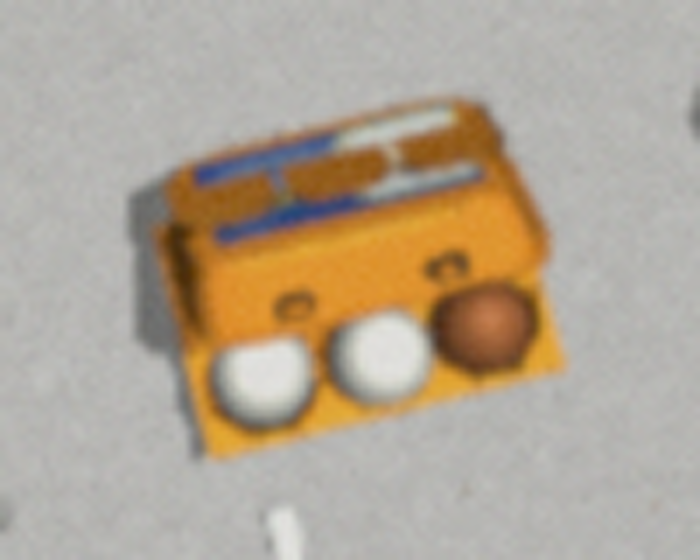

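View pics/sc.png

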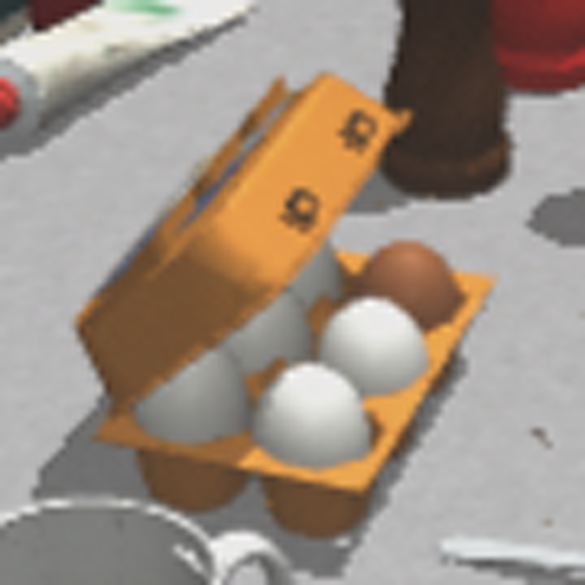

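The crops show the front row clearly: white at (262,380), white at (382,352) and brown at (485,325), with rim corners at (207,460) and (565,370). In the side crop the lid stands ajar over the back row, its front wall edge running from about (240,300) to (410,115).

```bash
cat >> h.py <<'E'
def ray(d,u,v,z):
    K=np.array(d['camera_matrix'],float)
    p=cv2.undistortPoints(np.array([[[u,v]]],float),K,np.array([float(d['k1']),0,0,0.])).ravel()
    R=np.array(d['rotation'],float)
    if R.shape!=(3,3): R=cv2.Rodrigues(R)[0]
    r=R@np.array([p[0],-p[1],-1]); o=np.array(d['position']); return o+r*(z-o[2])/r[2]
E
python3 - <<'E'
from h import *
from scipy.optimize import least_squares
d=np.load('top.npz');s=np.load('side.npz')
for x,y in ((207,460),(565,370)): print('T',ray(d,(x+.5)/7-.5+280,(y+.5)/7-.5+165,.034).round(4))
for x,y in ((495,277),(362,490),(95,437)): print('S',ray(s,(x+.5)/6.5-.5+290,(y+.5)/6.5-.5+150,.034).round(4))
def fit(q):
    f=lambda c:((q[:,0]-c[0])**2+(q[:,1]-c[1])**2)**.5/.0225
    g=lambda c:np.sqrt(f(c)**2+((q[:,2]-.0325)/.0285)**2)-1
    r=least_squares(g,q.mean(0)[:2],loss='soft_l1',f_scale=.05); return r.x.round(4),len(q),abs(r.fun).mean().round(3)
for n,D,cs in (('top',d,((317.5,219),(334.5,215),(349,211.5))),('side',s,((338,212),(347,203),(353,193)))):
    P=pts(D)
    for u,v in cs:
        V,U=np.mgrid[0:400,0:640]; m=((U-u)**2+(V-v)**2<5.5**2)&(P[...,2]>.04)&(P[...,2]<.068)
        print(n,fit(P[m]))
c=np.array([.505,-.025]);
for n,D in (('top',d),('side',s)):
    P=pts(D); hsv=cv2.cvtColor(D['pixels'],cv2.COLOR_BGR2HSV)
    m=(hsv[...,0]<22)&(hsv[...,1]>150)&(abs(P[...,0]-.51)<.1)&(abs(P[...,1]+.02)<.1)&(P[...,2]>.075)
    q=P[m]; np.save(n+'lid.npy',q)
    yaw=.14; ex=np.array([np.cos(yaw),np.sin(yaw)])
    X=(q[:,:2]-c)@ex
    for z in np.arange(.075,.14,.006):
        k=abs(q[:,2]-z)<.003
        if k.sum()>3: print(n,z.round(3),k.sum(),np.percentile(X[k],[3,50,97]).round(3))
E
```

```text
T [0.4455 0.0407 0.034 ]
T [ 0.4802 -0.1108  0.034 ]
S [ 0.4813 -0.1129  0.034 ]
S [0.4458 0.0384 0.034 ]
S [0.5453 0.0624 0.034 ]
top (array([0.4829, 0.0184]), 91, np.float64(0.05))
top (array([ 0.4874, -0.0323]), 93, np.float64(0.05))
top (array([ 0.5003, -0.076 ]), 94, np.float64(0.051))
side (array([0.4838, 0.0158]), 96, np.float64(0.059))
side (array([ 0.4884, -0.0358]), 90, np.float64(0.075))
side (array([ 0.5016, -0.0775]), 97, np.float64(0.131))
top 0.081 11 [0.012 0.057 0.068]
top 0.087 21 [0.006 0.033 0.065]
top 0.093 31 [-0.    0.05  0.06]
top 0.099 40 [-0.009  0.048  0.056]
top 0.105 83 [-0.013  0.041  0.053]
top 0.111 225 [-0.015 -0.005  0.047]
top 0.117 243 [-0.009  0.005  0.042]
top 0.123 254 [-0.004  0.011  0.025]
top 0.129 55 [0.008 0.015 0.02 ]
side 0.099 8 [-0.012 -0.007  0.026]
side 0.105 50 [-0.016 -0.007  0.029]
side 0.111 177 [-0.015 -0.004  0.034]
side 0.117 189 [-0.008  0.004  0.037]
side 0.123 156 [0.002 0.011 0.021]
side 0.129 7 [0.007 0.011 0.015]
```

```bash
python3 -m creep '[[0,0,0,1,0],[0,0,0,1,0],[0,0,0,1,0],[0.3,-0.5,0,0,0],[0.6,-0.95,0,0,0],[0.6,-0.95,0,0,0],[0.6,-0.95,0,0,0],[0.6,-0.95,0,0,0],[0.6,-0.95,0,0,0],[0.6,-0.95,0,0,0],[0.6,-0.95,0,0,0],[0.6,-0.95,0,0,0]]' 10
cat >> h.py <<'E'
C=np.array([.5148,-.0237]);YAW=.228
def go(x,y,z,box=True):
    "units in tool axes from the measured pose to a TCP target (box frame X,Y or world)"
    from scipy.spatial.transform import Rotation as Ro
    s=readout.observe(); ex=np.array([np.cos(YAW),np.sin(YAW)]);ey=np.array([-ex[1],ex[0]])
    t=np.r_[C+x*ex+y*ey,z] if box else np.array([x,y,z])
    R=Ro.from_rotvec(s['ee_rot']).as_matrix(); p=s['position']
    print('t',round(s['clock'],2),'pos',p.round(4),'box',(np.array([ex,ey])@(p[:2]-C)).round(4),'units',(R.T@(t-p)/.04).round(2),'yaw',round(np.arctan2(R[1,0],R[0,0]),3),'zt',R[:,2].round(3),'F',s['force'].round(2),'w',round(s['width'],3))
E
python3 -c "
from h import *; go(-.08,0,.245)"
```

```text
clock: 1.6
position: [0.3907, -0.2024, 0.2454]
ee_rot: [-3.121, -0.359, 0.0]
force: [0.3, -0.2, 0.1]
width: 0.006
gripper_force: 0.0
t 1.6 pos [ 0.3907 -0.2024  0.2454] box [-0.1613 -0.1461] units [ 2.04 -3.65  0.01] yaw 0.229 zt [-0.  0. -1.] F [ 0.26 -0.17  0.1 ] w 0.006
```

```bash
python3 -m creep '[[0.5,-0.9,0,0,0],[0.5,-0.9,0,0,0],[0.5,-0.9,0,0,0],[0.3,-0.5,0,0,0],[0,0,0,0,0]]'
python3 -c "
from h import *; go(-.075,0,.110); grab('wrist','w1.png'); grab('top','t2.png')"
```

```text
clock: 2.22
position: [0.4317, -0.0612, 0.2454]
ee_rot: [-3.12, -0.365, 0.0]
force: [-0.0, -0.4, 0.2]
width: 0.006
gripper_force: 0.0
t 2.23 pos [ 0.4317 -0.0612  0.2454] box [-0.0894 -0.0178] units [ 0.36 -0.44  3.38] yaw 0.233 zt [-0.  0. -1.] F [-0.01 -0.42  0.16] w 0.006
```

View pics/w1.png

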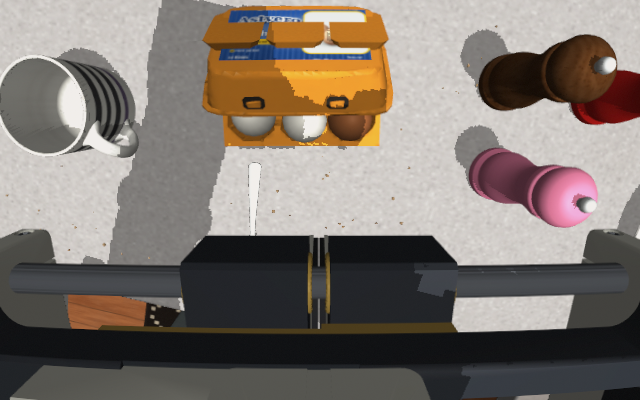

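The wrist view shows the lid's front edge running level from about (205,112) to (388,112), so the yaw matches. The rim's front edge runs from (222,146) to (380,146), and the brown egg is at (352,125). I'll check these positions before descending.

```bash
python3 - <<'E'
from h import *
d=np.load('wrist.npz'); ex=np.array([np.cos(YAW),np.sin(YAW)]);A=np.array([ex,[-ex[1],ex[0]]])
for n,u,v,z in (('rimL',223,146,.034),('rimR',380,146,.034),('edgeL',206,112,.106),('edgeR',388,112,.106)): 
    p=ray(d,u,v,z); print(n,p.round(4),(A@(p[:2]-C)).round(4))
P=pts(d)
for v in range(96,122,2): print(v,[ (np.r_[A@(P[v,u,:2]-C),P[v,u,2]]).round(3).tolist() for u in (280,300)])
E
```

```text
rimL [0.4443 0.0416 0.034 ] [-0.0539  0.0796]
rimR [ 0.4805 -0.112   0.034 ] [-0.0533 -0.0783]
edgeL [0.4784 0.0415 0.106 ] [-0.0207  0.0718]
edgeR [ 0.5109 -0.0971  0.106 ] [-0.0204 -0.0707]
96 [[-0.009, 0.012, 0.118], [-0.009, -0.003, 0.117]]
98 [[-0.011, 0.012, 0.116], [-0.011, -0.003, 0.116]]
100 [[-0.012, 0.012, 0.115], [-0.012, -0.003, 0.115]]
102 [[-0.014, 0.013, 0.114], [-0.014, -0.003, 0.114]]
104 [[-0.015, 0.013, 0.114], [-0.015, -0.002, 0.112]]
106 [[-0.016, 0.013, 0.111], [-0.016, -0.002, 0.112]]
108 [[-0.018, 0.013, 0.11], [-0.018, -0.002, 0.11]]
110 [[-0.019, 0.013, 0.109], [-0.019, -0.002, 0.111]]
112 [[-0.021, 0.013, 0.107], [-0.021, -0.002, 0.109]]
114 [[-0.022, 0.013, 0.11], [-0.022, -0.002, 0.109]]
116 [[-0.025, 0.022, 0.025], [-0.024, 0.0, 0.059]]
118 [[-0.027, 0.023, 0.023], [-0.026, 0.0, 0.061]]
120 [[-0.029, 0.022, 0.027], [-0.028, 0.0, 0.062]]
```

```bash
python3 -m creep '[[0.3,-0.4,0.6,0,0],[0,0,0.9,0,0],[0,0,0.9,0,0],[0,0,0.7,0,0],[0,0,0.2,0,0],[0,0,0,0,0]]'
python3 -c "
from h import *; go(-.032,0,.112)"
```

```text
clock: 3.08
position: [0.4395, -0.0453, 0.1136]
ee_rot: [3.121, 0.358, -0.001]
force: [0.9, 0.4, 0.0]
width: 0.006
gripper_force: 0.0
t 3.08 pos [ 0.4395 -0.0453  0.1136] box [-0.0782 -0.0041] units [ 1.16 -0.1   0.04] yaw 0.228 zt [-0.001 -0.    -1.   ] F [0.87 0.43 0.01] w 0.006
```

```bash
python3 -m creep '[[0.2,-0.1,0,0,0],[0.2,0,0,0,0],[0.2,0,0,0,0],[0.2,0,0,0,0],[0.2,0,0.04,0,0],[0.16,0,0,0,0],[0.13,0,-0.12,0,0],[0.13,0,-0.12,0,0],[0.17,0,-0.11,0,0],[0.17,0,-0.11,0,0],[0,0,0,0,0]]'
python3 - <<'E'
from h import *
go(.006,0,.1374); d=grab('side')
cv2.imwrite('pics/s2.png',cv2.resize(d['pixels'][110:260,270:430],None,fx=3.5,fy=3.5))
E
```

```text
clock: 4.45
position: [0.5081, -0.0245, 0.1308]
ee_rot: [3.121, 0.36, 0.002]
force: [-1.1, 0.8, -0.6]
width: 0.003
gripper_force: 0.0
t 4.45 pos [ 0.5081 -0.0245  0.1308] box [-0.0067  0.0007] units [ 0.32  0.02 -0.16] yaw 0.229 zt [ 0.001  0.    -1.   ] F [-1.08  0.79 -0.63] w 0.003
```

View pics/s2.png

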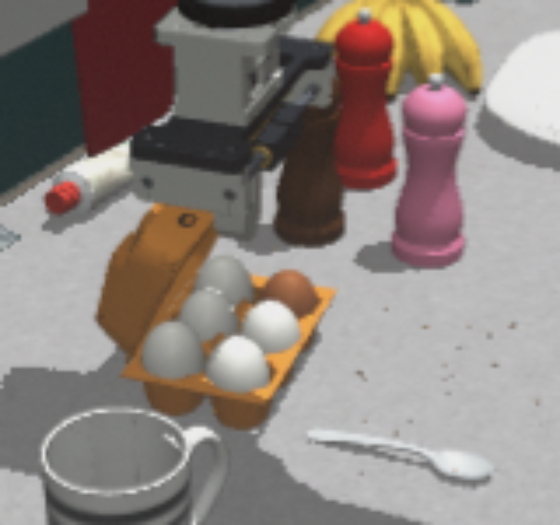

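The side view shows the finger pushing the lid up (lid around (155,270)). The eggs are clear and the forces are around 1 N, so I'll continue along the arc.

```bash
python3 -m creep '[[0.16,0,-0.08,0,0],[0.16,0,-0.08,0,0],[0.17,0,-0.05,0,0],[0.17,0,-0.05,0,0],[0.17,0,-0.04,0,0],[0.17,0,-0.01,0,0],[0.17,0,-0.01,0,0],[0.17,0,-0.01,0,0],[0.17,0,0.02,0,0],[0.17,0,0.02,0,0],[0.17,0,0.02,0,0],[0,0,0,0,0]]'
python3 -c "
from h import *; go(.100,0,.128)"
```

```text
clock: 6.0
position: [0.5797, -0.0077, 0.1409]
ee_rot: [-3.121, -0.36, -0.0]
force: [0.1, 0.4, -1.0]
width: 0.003
gripper_force: 0.0
t 6.0 pos [ 0.5797 -0.0077  0.1409] box [0.0669 0.0009] units [0.83 0.02 0.32] yaw 0.229 zt [-0.  0. -1.] F [ 0.06  0.43 -1.04] w 0.003
```

```bash
python3 -m creep '[[0.17,0,0.05,0,0],[0.17,0,0.06,0,0],[0.17,0,0.07,0,0],[0.15,0,0.08,0,0],[0.15,0,0.08,0,0],[0.1,0,0.05,0,0],[0,0,0,0,0]]'
python3 - <<'E'
from h import *
go(.02,0,.16); d=grab('side')
cv2.imwrite('pics/s3.png',cv2.resize(d['pixels'][110:260,250:410],None,fx=3.5,fy=3.5))
E
```

```text
clock: 6.88
position: [0.6149, 0.0005, 0.1252]
ee_rot: [-3.121, -0.36, 0.0]
force: [-0.7, -0.6, 0.0]
width: 0.001
gripper_force: 0.0
t 6.88 pos [6.149e-01 5.000e-04 1.252e-01] box [0.103 0.001] units [-2.07  0.02 -0.87] yaw 0.229 zt [-0.  0. -1.] F [-0.68 -0.59  0.04] w 0.001
```

View pics/s3.png

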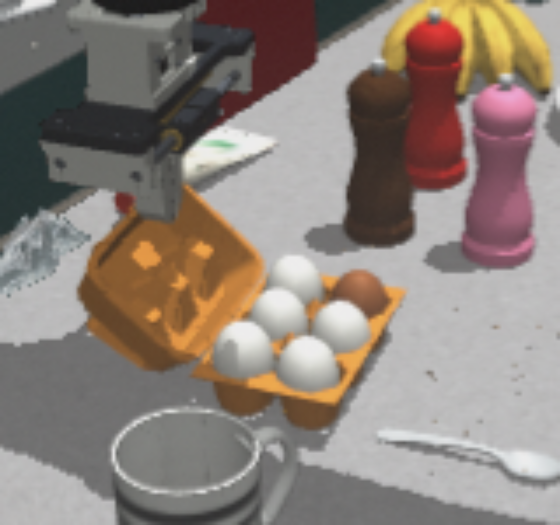

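The lid is past its tipping point, with the open lid at about (175,270) and the finger at its edge. I'll back off and up so it can fall on its own, then move above the brown egg.

```bash
python3 -m creep '[[-0.3,0,-0.1,0,0],[-0.6,0,-0.4,0,0],[-0.7,0,-0.5,0,0],[-0.7,0,-0.5,0,0],[-0.8,0.2,-0.2,0,0],[-0.4,0.5,0,0,0],[0,0.4,0,0,0],[0,0,0,0,0],[0,0,0,0,0],[0,0,0,0,0],[0,0,0,0,0],[0,0,0,0,0]]'
python3 - <<'E'
from h import *
go(.5005,-.0765,.110,False)
d=grab('top'); w=grab('wrist'); s=grab('side')
a=cv2.resize(d['pixels'][145:245,290:390],None,fx=4,fy=4,interpolation=cv2.INTER_CUBIC)
b=cv2.resize(s['pixels'][120:245,270:370],(320,400))
cv2.imwrite('pics/m3.png',np.hstack([a,b])); cv2.imwrite('pics/w3.png',w['pixels'])
E
```

```text
clock: 8.43
position: [0.4885, -0.074, 0.1934]
ee_rot: [-3.121, -0.36, 0.0]
force: [0.2, -0.4, -0.1]
width: 0.005
gripper_force: 0.0
t 8.43 pos [ 0.4885 -0.074   0.1934] box [-0.037 -0.043] units [0.28 0.13 2.09] yaw 0.23 zt [-0.  0. -1.] F [ 0.19 -0.37 -0.13] w 0.005
```

View pics/m3.png

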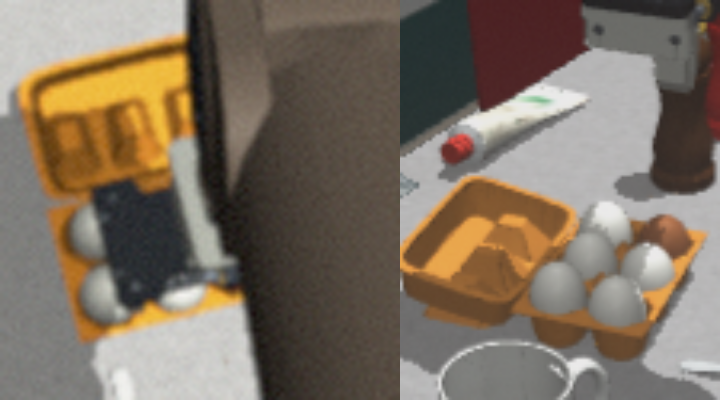

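View pics/w3.png

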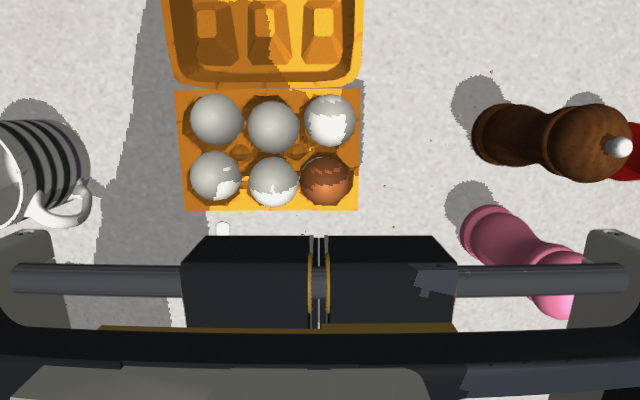

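The lid lies right back behind the box, with all six eggs undisturbed. In the wrist view the brown egg is at (325,180) with radius about 25, so I'll refine its position from here.

```bash
python3 - <<'E'
from h import *
from scipy.optimize import least_squares
d=np.load('wrist.npz');P=pts(d);V,U=np.mgrid[0:400,0:640]
for n,u,v in (('brown',325,180),('wb',329,121),('wm',274,181)):
    m=((U-u)**2+(V-v)**2<23**2)&(P[...,2]>.035)&(P[...,2]<.07); q=P[m]
    g=lambda c:np.sqrt(((q[:,:2]-c)**2).sum(1)/.0225**2+((q[:,2]-.0325)/.0285)**2)-1
    r=least_squares(g,q[:,:2].mean(0),loss='soft_l1',f_scale=.05)
    print(n,r.x.round(4),m.sum(),abs(r.fun).mean().round(3),'zmax',np.percentile(q[:,2],98).round(4),'top',q[q[:,2]>np.percentile(q[:,2],90)].mean(0).round(4),'ray',ray(d,u,v,.045).round(4))
    if n=='brown': b=r.x
go(*b,.103,False)
E
```

```text
brown [ 0.4983 -0.0758] 1642 0.033 zmax 0.0603 top [ 0.4994 -0.0754  0.0599] ray [ 0.5022 -0.0755  0.045 ]
wb [ 0.5512 -0.069 ] 1645 0.04 zmax 0.0603 top [ 0.551  -0.0684  0.06  ] ray [ 0.5501 -0.0674  0.045 ]
wm [ 0.4864 -0.0319] 1638 0.03 zmax 0.0603 top [ 0.4879 -0.0326  0.0598] ray [ 0.4916 -0.0339  0.045 ]
t 8.57 pos [ 0.4884 -0.0742  0.1935] box [-0.0371 -0.0433] units [0.23 0.09 2.26] yaw 0.229 zt [-0. -0. -1.] F [0.09 0.38 0.49] w 0.007
```

```bash
python3 -m creep '[[0.25,0.09,0,0,0],[0,0,0.5,0,0],[0,0,0.6,0,0],[0,0,0.6,0,0],[0,0,0.4,0,0],[0,0,0.15,0,0],[0,0,0,0,0],[0,0,0,0,0]]'
python3 -c "
from h import *; go(.499,-.076,.102,False)"
```

```text
clock: 9.57
position: [0.4996, -0.0755, 0.1042]
ee_rot: [3.121, 0.359, 0.002]
force: [0.4, 0.6, 0.3]
width: 0.004
gripper_force: 0.0
t 9.57 pos [ 0.4996 -0.0755  0.1042] box [-0.0265 -0.0471] units [-0.02  0.01  0.06] yaw 0.229 zt [ 0.001 -0.    -1.   ] F [0.37 0.58 0.27] w 0.004
```

Centred over the egg, with the tips about 24 mm above its top. I'll hold for 3 s and take a last look.

```bash
python3 -m creep '[[0,0,0,0,0],[0,0,0,0,0],[0,0,0,0,0],[0,0,0,0,0],[0,0,0,0,0],[0,0,0,0,0],[0,0,0,0,0],[0,0,0,0,0],[0,0,0,0,0],[0,0,0,0,0],[0,0,0,0,0],[0,0,0,0,0]]'
python3 -m creep '[[0,0,0,0,0],[0,0,0,0,0],[0,0,0,0,0],[0,0,0,0,0],[0,0,0,0,0],[0,0,0,0,0],[0,0,0,0,0],[0,0,0,0,0],[0,0,0,0,0],[0,0,0,0,0],[0,0,0,0,0],[0,0,0,0,0]]'
python3 - <<'E'
from h import *
d=grab('side'); cv2.imwrite('pics/s4.png',cv2.resize(d['pixels'][110:260,260:420],None,fx=3.5,fy=3.5))
E
```

```text
clock: 11.08
position: [0.499, -0.0755, 0.1035]
ee_rot: [3.121, 0.359, 0.0]
force: [-0.2, 0.6, 0.3]
width: 0.003
gripper_force: 0.0
clock: 12.58
position: [0.499, -0.0755, 0.1035]
ee_rot: [3.121, 0.359, 0.0]
force: [-1.2, -0.1, -0.3]
width: 0.007
gripper_force: 0.0
```

View pics/s4.png

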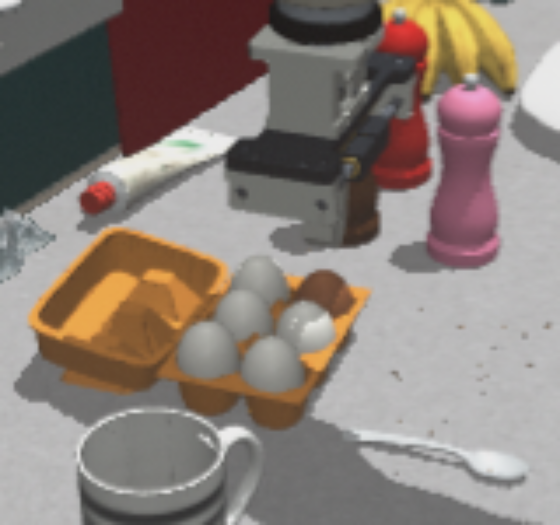

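The lid is flat back at about (130,305), the finger is above the brown egg at (325,290), and the mill, mug and spoon haven't moved.

```bash
python3 -c "
from h import *; print(sign_off())"
```

```text
the job is handed in; nothing more can be done
None
```

The lid was nudged past its tipping point and fell right back on its own, and the closed fingertips are still pointing straight down at the brown egg, about 2.4 cm above it, after holding for 3 s; no egg was touched, the pepper mill, mug and teaspoon look unmoved, and the job is handed in.

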